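# Rolling pin out from under the crate cover

### The arm

A 6-joint arm with a two-finger parallel gripper is mounted at the origin on the work surface. World frame = base frame: x ahead of the robot, y to its left, z up, the work surface at z = 0. Lengths are in m, angles in rad, forces in N, time in s.
With the tool pointing down it reaches from about 0.25 to 0.8 m from the base axis. Payload 3.9 kg.
Tool frame: the origin (TCP) lies at the centre of the arm's flange, where the gripper is bolted on; the fingertips stand 173 mm ahead of it and the grasp point (between the pads) lies 155 mm ahead of it; z points along the fingers, y is the line along which they close (so a half turn about z gives the same grasp; the last joint's range is limited). The gripper opens to 85 mm and grips with 20 to 120 N. Pads are 22 mm wide; open, the fingers measure 114 mm over their backs; the gripper's body (76 mm by 85 mm) begins 54 mm behind the grasp point. The pads swing forward as they close: fully open they stand 13 mm farther back than shut.
Start: joints at [1.294, 0.26, -0.138, 1.173, 0, 1.571], TCP at [0.143, 0.505, 0.405] pointing down, gripper open.
Joint ranges: [-2.78, 2.78], [-0.83, 1.72], [-1.28, 1.37], [-1.9, 2.12], [-1.57, 1.48], [-3.14, 3.14]. Speed limits (rad/s): [2.57, 2.57, 3.14, 3.14, 3.14, 3.14].

### API

Orientations are given as a rotation vector (axis times angle).
In Python, from cell import monitor, read_camera, camera_params, hand_in, spotter gives the robot as it stands. The module is installed in compiled form; this text tells all that it offers.
- The arm moves only by the tool drive_tool, never from a script. Its argument "motion" is text: rows parted by semicolons, each of 5 numbers parted by spaces: the shift along the tool's x, y, z in units of 50 cm (1.0 is 50 cm), then the turn about the tool's z in units of 60 degrees (1.0 is 60 degrees), then the finger opening in mm, from 0 to 85.4. A call has 1 to 10 rows; each row is the pose to reach, as a shift and turn from the pose commanded when the call began, along the tool's axes at that moment; what a row does not reach only later rows make up. A row lasts 1/10 s, in which the tool goes at most 50 mm and 8.59 degrees, less where a joint would pass 70% of its speed; a pose out of reach is approached as far as the arm can. A call with a number of a shift or a turn outside -1 to 1 is refused whole. A call with a gripper value outside its range is refused whole. The fingers move at their own pace and stop on an object; "newtons" is the grip in N (left out, the last holds). Time passes only in rows, so rows that repeat a pose let the fingers close. It gives the time, the measured TCP pose, the force, the opening and the grip force at its end, in the units of the state.
- monitor.sense(): the state, without advancing time (a new reading comes with each control period).
- read_camera(name): name is "scene" or "top" or "wrist"; returns (picture, depth): 384x512x3 uint8, red, green, blue; 384x512 float32, m along the optical axis (not along the pixel's ray), 0 where there is no reading.
- camera_params(name): a dict with "fx", "fy", "cx", "cy" (pixels), "R" (3x3) and "t" (3): a world point X has camera coordinates R X + t; the wrist camera has in their place "T_tool_cam" (4x4, takes a point from camera to tool coordinates, whose origin is the TCP and whose axes are the flange's). Camera axes: x right, y down, z forward; pixel columns grow to the right and rows downward; lengths in m; the calibration is good to about 2 mm. A picture is of the moment at which its call begins: read the wrist's pose just before it. camera_params takes no time and is no camera call.
- hand_in(): hands the job in; it is judged then, once.
Trained networks look in the newest picture that a camera, given by its name, has taken for a name from the list of things; names that differ only in an ending like _2 or _b are one class to them, and where a whole thing is asked for, a point or a joint stands for the part that bears it (a point fixed in the world has none). Each returns a list of dicts, best first, with "p" (0 to 1); they miss things now and then, are a little off and sometimes report something else, mostly with a low value. They report only what shows in the picture. A call takes as long as a camera call.
- spotter.search_frame(camera, name): "pixel" ([column, row] in pixels, amid what is visible of it).
- spotter.trace(camera, name): "pixels" (384x512 bool, what is visible of it) and "pixel" ([column, row] in pixels, amid what is visible of it).
- spotter.pinpoint(camera, name): "pixel" ([column, row] in pixels: a listed point, or the origin of a listed thing).
The state is a dict: "time_s": time; "joint_positions": joint angles; "qd": joint speeds; "joint_torque": joint torques, N m; "eef_pos": TCP position; "tcp_rot": TCP orientation; "ft_force": force on the tool from outside, world axes, zero at the start; "wrist_torque": the same for the moment, N m; "gripper_width": finger opening in m; "finger_force": force on a finger pad.
Only numpy, scipy, OpenCV 4.12 (cv2) and the standard library are available. Lean on these libraries where they do the work, as an engineer would, in place of code of your own. Each camera call takes 0.05 s, during which the arm holds its last target. There are 200 camera calls.

### The job

Take the rolling pin out of the wooden utensil crate: it is longer than the crate's opening, so raise its open end over the crate's end wall and draw it out aslant from under the fixed cover, without forcing it hard against that cover. Then carry it over to the pastry board and finish still holding it in the gripper, level, about 10 cm above the middle of the board and resting on nothing; leave the bottle, the bowl and the pepper mill standing where they are.

Things in the scene. Friction and masses are not known exactly. Their poses are not given: they have to be found in the camera images.
- pin: Pale wooden rolling pin, 320 mm long, about 0.26 kg, loose. Origin at its very middle (centre of mass) on its axis; x runs along it towards the end under the cover. Barrel 40 mm in diameter, 200 mm long; then at each end a handle 60 mm long, up to 24 mm in diameter. Starts level in V rests in the crate, along its length, mid-width, axis 50 mm above the table; lifts straight up out of the rests.
- pin_covered_end (a point): tip of the pin's handle that starts under the cover, on the axis, 160 mm from the pin's origin in its +x
- pin_open_end (a point): tip of the pin's other handle, on the axis, 160 mm from the pin's origin in its -x
- crate: Dark wooden open crate fixed to the table, 366 (x) by 186 (y) by 85 mm high outside, origin at the centre of its underside, z up. Walls (all to 85 mm) and floor 8 mm thick: inside 350 by 170 mm. A fixed cover plate closes the top from x = +90 mm to the +x end, leaving an opening 265 mm long (x = -175 to +90 mm), 170 mm wide. The pin's +x handle lies under the cover.
- board: flat wooden pastry board, 300 (x) by 220 (y) by 16 mm, fixed on the table, bare. Origin at the centre of its underside, z up
- board_top (a point): centre of the board's upper face, 16 mm above the table; z up
- bottle: green glass bottle, 64 mm in diameter, 190 mm tall, standing; origin at the centre of its underside; leave alone
- bowl: terracotta bowl, 130 mm in diameter, 55 mm tall; origin at the centre of its underside; leave alone
- mill: dark wooden pepper mill, 52 mm in diameter, 130 mm tall, standing; origin at the centre of its underside; leave alone
- crate_floor (a point): middle of the crate's inner floor, 8 mm above the table. The two V rests stand on the floor at crate x = -55 and +55 mm, each 14 mm long in x and 50 mm wide in y, tops 44 mm above the table; the floor between them is free, so fingers fit there on both sides of the pin
- cover: The fixed cover plate over the crate's +x end, 93 (x) by 186 (y) by 8 mm, part of the crate. Origin at the middle of its free edge, on its underside: crate x = +90, y = 0, 77 mm above the table; x points away from the opening, like the crate's x. Its top is 85 mm above the table, flush with the walls

How it is judged:
On the way, in this order (a step that is already met when the one before it is completed fails the run):
1. the pin stands aslant in the opening: its open end above the crate's walls, its covered end still below the cover's height (z of pin_open_end in the frame of crate above 0.09 m and z of pin_covered_end in the frame of crate below 0.077 m), for 0.1 s.
2. both ends of the pin are above the crate's top (z of each of pin_open_end, pin_covered_end in the frame of crate above 0.09 m).
At the end, for the whole second after the job is handed in: The pin is held still in the fingers, its middle within 50 mm (horizontally) of the board's middle and 60 to 160 mm above the board's upper face, level within about 10 degrees, touching neither board, crate nor other things; bottle, bowl and mill within 30 mm of where they started (horizontal distance between pin and board_top below 0.05 m and z of pin in the frame of board_top between 0.06 and 0.16 m and angle between pin's own x axis and vertical between 1.4 and 1.74 rad and contact force between pin and the fingers above 2 N and contact force between pin and board below 0.1 N and contact force between pin and crate below 0.1 N and contact force between pin and bottle below 0.1 N and contact force between pin and bowl below 0.1 N and contact force between pin and mill below 0.1 N and linear speed of pin below 0.03 m/s and distance of each of bottle, bowl, mill from where it was at the start of the episode below 0.03 m); the arm keeps its last pose, push and grip.
It fails at once if the pin is forced against the cover with more than 30 N (contact force between pin and cover above 30 N).
It fails at once if the bottle, the bowl or the pepper mill is moved by more than 30 mm (distance of any of bottle, bowl, mill from where it was at the start of the episode above 0.03 m).
It also fails if it takes over 45 s, if anything falls off the work surface, if the arm or the gripper's body presses on something with over 40 N, if the wrist force passes 120 N, or if a joint passes its speed limit or range.

## Working session

There is one attempt and no reset: what is moved stays moved. The work goes in short steps, Python scripts to look and compute and a tool call to move; the robot and the scene stay as the last step left them, time stands still between calls to the robot, and variables do not carry over. Pictures are saved under pics/ and viewed, at most 10 in all, crops included, and the job is handed in when it is done.

Besides the shell and the picture viewer there is one more tool, called after ">>>" in YAML: its name, and indented under it one key for each argument. drive_tool: Moves the arm, as the interface text tells. Its arguments: {"type":"object","properties":{"motion":{"type":"string"},"newtons":{"type":"number"}},"required":["motion"]}

```bash
mkdir -p pics; cat > h.py <<'E'
import numpy as np, cv2
from scipy.spatial.transform import Rotation as Ro
from cell import monitor, read_camera, camera_params, hand_in, spotter
def cam(name):
    s=monitor.sense(); im,d=read_camera(name); p=camera_params(name)
    if 'R' in p: R=np.array(p['R']);t=np.array(p['t']); W=np.eye(4);W[:3,:3]=R.T;W[:3,3]=-R.T@t
    else:
        T=np.eye(4);T[:3,:3]=Ro.from_rotvec(s['tcp_rot']).as_matrix();T[:3,3]=s['eef_pos'];W=T@np.array(p['T_tool_cam'])
    return im,d,p,W
def ray(px,p,W):
    return W[:3,:3]@np.array([(px[0]-p['cx'])/p['fx'],(px[1]-p['cy'])/p['fy'],1])
def at_z(px,z,p,W):
    r=ray(px,p,W); return W[:3,3]+r*(z-W[2,3])/r[2]
def cloud(mask,d,p,W):
    v,u=np.nonzero(mask&(d>0)); z=d[v,u]
    c=np.c_[(u-p['cx'])/p['fx']*z,(v-p['cy'])/p['fy']*z,z]
    return c@W[:3,:3].T+W[:3,3]
E
python3 - <<'E'
from h import *
np.set_printoptions(precision=3,suppress=True)
s=monitor.sense(); print(s['eef_pos'],s['tcp_rot'],s['gripper_width'])
ims=[]
for c in('top','scene'):
    im,d,p,W=cam(c); ims.append(im); print(c,W[:3,3])
    for n in ('pin','crate','board','bottle','bowl','mill','cover'):
        r=spotter.trace(c,n)
        if r:
            q=cloud(r[0]['pixels'],d,p,W); print(n,r[0]['p'],r[0]['pixel'],np.median(q,0),q.min(0),q.max(0))
    for n,z in(('pin',.05),('pin_open_end',.05),('board_top',.016),('cover',.077),('crate_floor',.008)):
        r=spotter.pinpoint(c,n)
        if r: print('pt',n,r[0]['p'],r[0]['pixel'],at_z(r[0]['pixel'],z,p,W))
cv2.imwrite('pics/a.png',cv2.resize(np.hstack(ims)[:,:,::-1],(800,300)))
E
```

```text
[0.143 0.505 0.404] [-0.433 -3.111  0.003] 0.0854894566702281
top [0.5   0.069 1.083]
pin 0.71 [218.5, 242.1] [0.473 0.178 0.065] [0.443 0.041 0.003] [0.504 0.298 0.084]
crate 0.61 [205.5, 251.2] [0.474 0.213 0.01 ] [ 0.364  0.009 -0.006] [0.589 0.414 0.092]
board 0.92 [366.8, 249.2] [ 0.445 -0.233  0.015] [ 0.284 -0.364 -0.004] [ 0.609 -0.103  0.023]
bottle 0.84 [190.5, 140.7] [0.733 0.228 0.127] [ 0.714  0.205 -0.002] [0.775 0.265 0.194]
bowl 0.74 [340.8, 127.3] [ 0.79  -0.172  0.023] [ 0.716 -0.241 -0.004] [ 0.862 -0.099  0.061]
mill 0.71 [245.3, 123.2] [0.787 0.091 0.098] [0.772 0.068 0.003] [0.816 0.117 0.129]
cover 0.55 [156.8, 241.3] [0.488 0.335 0.085] [ 0.396  0.281 -0.005] [0.584 0.418 0.092]
pt pin 0.77 [211.8, 241.3] [0.48  0.191 0.05 ]
pt pin_open_end 0.93 [271.0, 245.9] [0.464 0.034 0.05 ]
pt board_top 0.97 [370.1, 248.2] [ 0.45  -0.236  0.016]
pt cover 0.94 [176.0, 240.4] [0.485 0.28  0.077]
pt crate_floor 0.87 [212.3, 244.5] [0.47  0.195 0.008]
scene [1.245 0.682 0.972]
pin 0.82 [315.3, 187.1] [0.479 0.177 0.063] [0.399 0.026 0.002] [0.503 0.286 0.084]
board 0.9 [229.7, 140.6] [ 0.461 -0.222  0.015] [ 0.284 -0.375 -0.003] [ 0.613 -0.102  0.023]
bottle 0.57 [271.8, 245.3] [0.757 0.248 0.105] [ 0.629  0.115 -0.004] [0.777 0.268 0.192]
bowl 0.5 [232.7, 135.1] [ 0.46  -0.223  0.015] [ 0.279 -0.373 -0.005] [ 0.613 -0.101  0.023]
mill 0.75 [216.1, 231.9] [0.807 0.103 0.062] [ 0.724 -0.011 -0.004] [0.823 0.118 0.131]
cover 0.62 [353.9, 211.7] [0.495 0.334 0.085] [0.392 0.254 0.008] [0.586 0.388 0.092]
pt pin 0.61 [324.6, 192.1] [0.463 0.201 0.05 ]
pt pin_open_end 0.8 [288.1, 164.1] [0.447 0.037 0.05 ]
pt board_top 0.93 [232.0, 132.4] [ 0.432 -0.247  0.016]
pt cover 0.96 [344.9, 202.2] [0.477 0.282 0.077]
pt crate_floor 0.97 [321.6, 201.4] [0.466 0.197 0.008]
```

View pics/a.png

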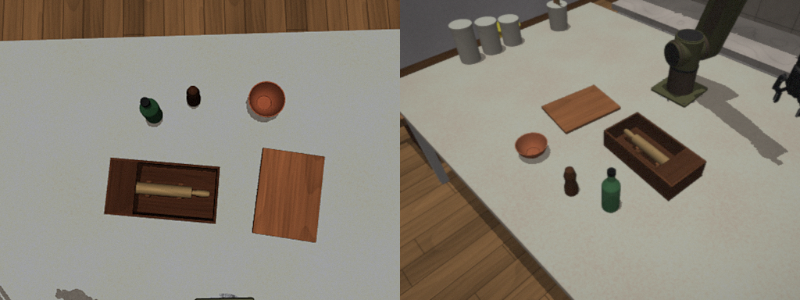

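```bash
cat >> h.py <<'E'
def target(xy,z_tcp,ang):
    """shift (tool units 0.5m), turn (60deg units) to put TCP there with tool x along +-ang"""
    s=monitor.sense(); R=Ro.from_rotvec(s['tcp_rot']).as_matrix()
    sh=R.T@(np.array([*xy,z_tcp])-s['eef_pos'])/.5
    a=np.arctan2(R[1,0],R[0,0]); dw=(ang-a+np.pi/2)%np.pi-np.pi/2
    print('R',R.round(3).tolist(),'\nshift',sh.round(4),'turn',round(-np.degrees(dw)/60,4),'yaw',np.degrees(a).round(2),'j6',s['joint_positions'][5])
def pinfit(c):
    im,d,p,W=cam(c); r=spotter.trace(c,'pin')[0]; q=cloud(r['pixels'],d,p,W)
    q=q[(q[:,2]>q[:,2].max()-.03)&(q[:,2]>.045)]
    f=cv2.fitLine(q[:,:2].astype(np.float32),cv2.DIST_HUBER,0,.01,.01).ravel()
    v=f[:2]*np.sign(f[1]); o=f[2:]; t=(q[:,:2]-o)@v
    print(c,r['p'],'dir deg',np.degrees(np.arctan2(v[1],v[0])),'lo',o+v*np.percentile(t,1),'hi',o+v*np.percentile(t,99),'n',len(q))
    return im,q,v,o
E
python3 - <<'E'
from h import *
np.set_printoptions(precision=4,suppress=True)
im,q,v,o=pinfit('top')
im,d,p,W=cam('top')
m=np.ones(d.shape,bool);q=cloud(m,d,p,W)
k=q[(abs(q[:,2]-.085)<.006)&(q[:,0]>.34)&(q[:,0]<.62)&(q[:,1]>0)&(q[:,1]<.43)]
print('crate',cv2.minAreaRect(k[:,:2].astype(np.float32)))
k=q[(abs(q[:,2]-.016)<.005)&(q[:,0]>.27)&(q[:,0]<.63)&(q[:,1]>-.4)&(q[:,1]<-.08)]
print('board',cv2.minAreaRect(k[:,:2].astype(np.float32)))
a=np.arctan2(v[1],v[0]); target([.478,.185],.355,a)
E
```

```text
top 0.6 dir deg 83.931984 lo [0.4604 0.0527] hi [0.4855 0.2892] n 1238
crate ((0.4753669202327728, 0.199981227517128), (0.3662615418434143, 0.18597601354122162), 83.7855224609375)
board ((0.4490054249763489, -0.23372571170330048), (0.22099310159683228, 0.29973527789115906), 80.15878295898438)
R [[-0.962, 0.273, -0.0], [0.273, 0.962, -0.0], [0.0, -0.0, -1.0]] 
shift [-0.8185 -0.4328  0.0994] turn 1.3368 yaw 164.14 j6 1.5708202736218775
```

>>> drive_tool:
  motion: "-0.818 -0.433 0 1 85;-0.818 -0.433 0 1 85;-0.818 -0.433 0 1 85;-0.818 -0.433 0 1 85;-0.818 -0.433 0 1 85;-0.818 -0.433 0 1 85;-0.818 -0.433 0 1 85;-0.818 -0.433 0 1 85;-0.818 -0.433 0 1 85;-0.818 -0.433 0 1 85"
  newtons: 20

```text
time_s: 2.45
eef_pos: [0.4807, 0.182, 0.4047]
tcp_rot: [1.936, 2.471, 0.001]
ft_force: [-0.5, 1.6, -0.9]
gripper_width: 0.0848
finger_force: 0.0
```

```bash
python3 -c "
from h import *
print(monitor.sense()['eef_pos'])
target([.4738,.185],.335,np.radians(83.85))"
```

```text
[0.4806877  0.18196408 0.40469557]
R [[-0.239, 0.971, 0.002], [0.971, 0.239, -0.001], [-0.001, 0.002, -1.0]] 
shift [ 0.0094 -0.0122  0.1394] turn 0.3331 yaw 103.84 j6 1.6916314943580624
```

>>> drive_tool:
  motion: "0.009 -0.012 0.05 0.333 85;0.009 -0.012 0.1 0.333 85;0.009 -0.012 0.1 0.333 85;0.009 -0.012 0.1 0.333 85;0.009 -0.012 0.1 0.333 85"

```text
time_s: 2.95
eef_pos: [0.4707, 0.1883, 0.3551]
tcp_rot: [2.33, 2.107, 0.001]
ft_force: [-0.3, -0.0, 0.4]
gripper_width: 0.0849
finger_force: 0.0
```

```bash
python3 - <<'E'
from h import *
np.set_printoptions(precision=4,suppress=True)
im,q,v,o=pinfit('wrist')
cv2.imwrite('pics/b.png',im[:,:,::-1])
im,d,p,W=cam('wrist')
for n in('pin_open_end','pin','cover'):
    r=spotter.pinpoint('wrist',n)
    if r: print(n,r[0]['p'],r[0]['pixel'],at_z(r[0]['pixel'],.077 if n=='cover' else .05,p,W))
target([.4738,.185],.205,np.arctan2(v[1],v[0]))
E
```

```text
wrist 0.98 dir deg 83.74879 lo [0.4586 0.0521] hi [0.4841 0.285 ] n 11825
pin_open_end 0.76 [259.7, 326.2] [0.4605 0.0396 0.05  ]
pin 0.81 [258.0, 169.0] [0.4747 0.1998 0.05  ]
cover 0.66 [258.4, 52.7] [0.4834 0.2875 0.077 ]
R [[0.101, 0.995, 0.001], [0.995, -0.101, 0.0], [0.0, 0.001, -1.0]] 
shift [-0.0056  0.0061  0.3003] turn 0.0073 yaw 84.19 j6 2.052147528270628
```

View pics/b.png

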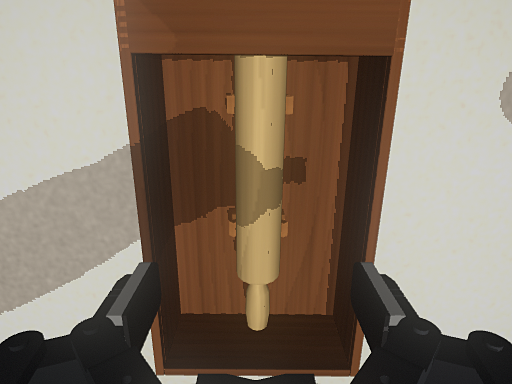

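>>> drive_tool:
  motion: "-0.012 0.006 0.08 0.007 85;-0.012 0.006 0.16 0.007 85;-0.012 0.006 0.24 0.007 85;-0.012 0.006 0.28 0.007 85;-0.012 0.006 0.306 0.007 85;-0.012 0.006 0.306 0.007 85;-0.012 0.006 0.306 0.007 85"

```text
time_s: 3.95
eef_pos: [0.4734, 0.1817, 0.202]
tcp_rot: [2.339, 2.097, 0.0]
ft_force: [-0.2, 0.9, -1.3]
gripper_width: 0.085
finger_force: 0.0
```

>>> drive_tool:
  motion: "0 0 0 0 30;0 0 0 0 30;0 0 0 0 30;0 0 0 0 30;0 0 0 0 30;0 0 0 0 30;0 0 0 0 30;0 0 0 0 30"
  newtons: 25

```text
time_s: 4.75
eef_pos: [0.473, 0.1818, 0.2026]
tcp_rot: [-2.339, -2.097, -0.001]
ft_force: [-2.2, 0.3, 5.4]
gripper_width: 0.0391
finger_force: 24.7
```

>>> drive_tool:
  motion: "0 0 -0.005 0 30;0 0 -0.01 0 30;0 0 -0.015 0 30;0 0 -0.02 0 30;0 0 -0.024 0 30;0 0 -0.024 0 30"
  newtons: 25

```text
time_s: 5.35
eef_pos: [0.473, 0.1814, 0.2137]
tcp_rot: [2.339, 2.097, -0.001]
ft_force: [-0.1, -0.2, -4.9]
gripper_width: 0.039
finger_force: 25.7
```

```bash
cat >> h.py <<'E'
def tilt(c='wrist'):
    """pin axis line: (crate x, axis z) from top ridge of barrel, crate frame"""
    im,d,p,W=cam(c); r=spotter.trace(c,'pin')
    if not r: print('no pin'); return im
    q=cloud(r[0]['pixels'],d,p,W); a=np.radians(83.8)
    u=np.array([np.cos(a),np.sin(a)]); x=(q[:,:2]-[.4754,.2])@u; y=(q[:,:2]-[.4754,.2])@[-u[1],u[0]]
    for b in np.arange(-.4,.2,.025):
        k=(x>=b)&(x<b+.025)&(abs(y)<.03)
        if k.sum()>15: print('x %.3f ztop %.3f y %.3f'%(b+.0125,np.percentile(q[k,2],95),np.median(y[k])))
    return im
E
python3 -c "
from h import *
im=tilt();print(monitor.sense()['wrist_torque'])"
```

```text
x -0.062 ztop 0.074 y -0.015
x -0.037 ztop 0.082 y 0.000
x -0.012 ztop 0.081 y 0.000
x 0.013 ztop 0.080 y 0.001
x 0.038 ztop 0.079 y 0.000
x 0.063 ztop 0.079 y 0.000
x 0.088 ztop 0.078 y 0.000
[-0.29123793 -0.01278886 -0.03518746]
```

>>> drive_tool:
  motion: "0 0 -0.006 0 30;0 0 -0.012 0 30;0 0 -0.018 0 30;0 0 -0.024 0 30;0 0 -0.03 0 30;0 0 -0.036 0 30;0 0 -0.036 0 30"

```text
time_s: 6.15
eef_pos: [0.4734, 0.1818, 0.2322]
tcp_rot: [2.339, 2.097, 0.002]
ft_force: [0.3, -1.1, -4.1]
gripper_width: 0.039
finger_force: 25.8
```

```bash
python3 -c "
from h import *
im=tilt();print(monitor.sense()['wrist_torque']);im=cam('scene')[0];cv2.imwrite('pics/c.png',cv2.resize(im[120:260,230:420,::-1],None,fx=3,fy=3))"
```

```text
x -0.012 ztop 0.140 y 0.025
x 0.013 ztop 0.010 y 0.029
x 0.038 ztop 0.069 y 0.023
x 0.063 ztop 0.045 y 0.023
x 0.088 ztop 0.086 y 0.001
[-0.18048425  0.02979052 -0.01738595]
```

View pics/c.png

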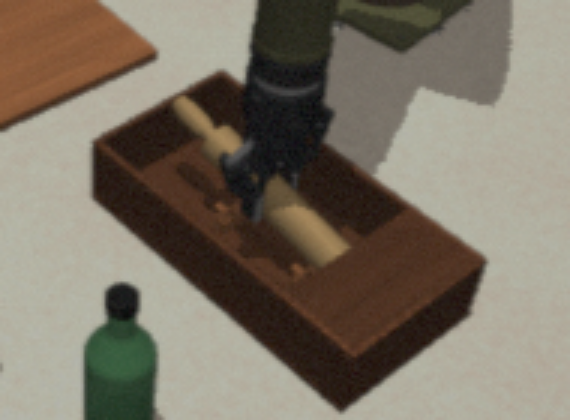

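```bash
cat >> h.py <<'E'
def ridge(c='wrist'):
    im,d,p,W=cam(c); q=cloud(np.ones(d.shape,bool),d,p,W); a=np.radians(83.8)
    u=np.array([np.cos(a),np.sin(a)]); x=(q[:,:2]-[.4754,.2])@u; y=(q[:,:2]-[.4754,.2])@[-u[1],u[0]]
    for b in np.arange(-.45,.2,.02):
        k=(x>=b)&(x<b+.02)&(abs(y)<.008)
        if k.sum()>5: print('x %.3f z %.3f'%(b+.01,np.median(q[k,2])),end='; ')
    print(); return im
E
python3 -c "
from h import *
ridge('wrist');ridge('scene');ridge('top')"
```

```text
x -0.040 z 0.102; x -0.020 z 0.099; x 0.000 z 0.095; x 0.020 z 0.090; x 0.040 z 0.086; x 0.060 z 0.082; x 0.080 z 0.079; 
x -0.440 z 0.016; x -0.420 z 0.016; x -0.400 z 0.016; x -0.380 z 0.016; x -0.360 z 0.015; x -0.340 z 0.015; x -0.320 z 0.008; x -0.300 z 0.000; x -0.280 z -0.001; x -0.260 z -0.000; x -0.180 z 0.046; x -0.160 z 0.009; x -0.140 z 0.108; x -0.120 z 0.103; x -0.100 z 0.011; x -0.080 z 0.109; x -0.060 z 0.562; x -0.040 z 0.549; x -0.020 z 0.542; x 0.000 z 0.150; x 0.020 z 0.287; x 0.040 z 0.489; x 0.060 z 0.082; x 0.080 z 0.079; x 0.100 z 0.085; x 0.120 z 0.085; x 0.140 z 0.085; x 0.160 z 0.086; x 0.180 z 0.047; x 0.200 z -0.000; 
x -0.440 z 0.015; x -0.420 z 0.015; x -0.400 z 0.015; x -0.380 z 0.016; x -0.360 z 0.015; x -0.340 z 0.015; x -0.320 z 0.002; x -0.300 z -0.000; x -0.280 z -0.000; x -0.260 z -0.001; x -0.240 z -0.001; x -0.220 z -0.000; x -0.200 z -0.001; x -0.180 z 0.062; x -0.160 z 0.010; x -0.140 z 0.113; x -0.120 z 0.110; x -0.100 z 0.103; x -0.080 z 0.111; x -0.060 z 0.532; x -0.040 z 0.557; x -0.020 z 0.555; x 0.000 z 0.541; x 0.020 z 0.543; x 0.040 z 0.537; x 0.180 z 0.085;
```

>>> drive_tool:
  motion: "-0.02 0 -0.005 0 30;-0.04 0 -0.01 0 30;-0.06 0 -0.016 0 30;-0.08 0 -0.022 0 30;-0.1 0 -0.029 0 30;-0.12 0 -0.036 0 30;-0.14 0 -0.043 0 30;-0.16 0 -0.05 0 30;-0.18 0 -0.056 0 30;-0.18 0 -0.056 0 30"

```text
time_s: 7.45
eef_pos: [0.4633, 0.091, 0.2601]
tcp_rot: [2.341, 2.095, 0.0]
ft_force: [0.2, 0.4, -3.1]
gripper_width: 0.0393
finger_force: 25.8
```

```bash
python3 -c "
from h import *
im=ridge('wrist');im2=cam('scene')[0];cv2.imwrite('pics/d.png',np.hstack([im,im2])[:,:,::-1][:,::1])
x=cv2.imread('pics/d.png');cv2.imwrite('pics/d.png',cv2.resize(x,(800,300)))"
```

```text
x -0.140 z 0.131; x -0.120 z 0.128; x -0.100 z 0.125; x -0.080 z 0.121; x -0.060 z 0.117; x -0.040 z 0.113; x -0.020 z 0.109; x 0.000 z 0.106;
```

View pics/d.png

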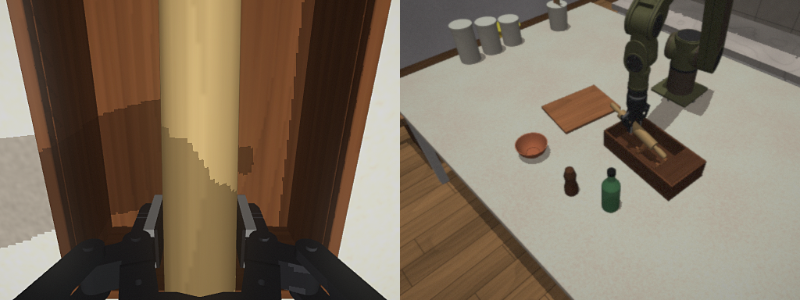

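>>> drive_tool:
  motion: "0 0 -0.04 0 30;0 0 -0.08 0 30;0 0 -0.12 0 30;-0.03 0 -0.15 0 30;-0.08 0.005 -0.16 0 30;-0.14 0.01 -0.16 0 30;-0.2 0.013 -0.16 0 30;-0.26 0.017 -0.16 0 30;-0.32 0.02 -0.16 0 30;-0.38 0.023 -0.16 0 30"

```text
time_s: 8.55
eef_pos: [0.4541, -0.0987, 0.3395]
tcp_rot: [-2.338, -2.098, -0.0]
ft_force: [1.1, 0.2, -2.9]
gripper_width: 0.039
finger_force: 26.3
```

>>> drive_tool:
  motion: "-0.06 0.003 0 0 30;-0.12 0.007 0 0 30;-0.18 0.01 0 0 30;-0.24 0.014 0 0 30;-0.28 0.016 0 0 30;-0.3 0.017 0 0 30;-0.306 0.017 0 0 30;-0.306 0.017 0 0 30"

```text
time_s: 9.35
eef_pos: [0.4459, -0.2506, 0.3394]
tcp_rot: [-2.338, -2.097, -0.0]
ft_force: [0.5, 0.3, -3.4]
gripper_width: 0.0393
finger_force: 26.3
```

```bash
python3 -c "
from h import *
print(monitor.sense()['eef_pos']);ridge('wrist')
target([.447,-.252],.21,np.radians(83.8))
im2=cam('scene')[0];cv2.imwrite('pics/e.png',cv2.resize(im2[60:220,130:330,::-1],None,fx=3,fy=3))"
```

```text
[ 0.44589226 -0.25055245  0.33942886]
x -0.440 z 0.224; x -0.420 z 0.193; x -0.400 z 0.189; x -0.380 z 0.186; x -0.360 z 0.182; x -0.340 z 0.179; 
R [[0.108, 0.994, -0.0], [0.994, -0.108, 0.001], [0.001, -0.001, -1.0]] 
shift [-0.0036  0.0028  0.259 ] turn -0.0002 yaw 83.79 j6 1.1676833466711911
```

View pics/e.png

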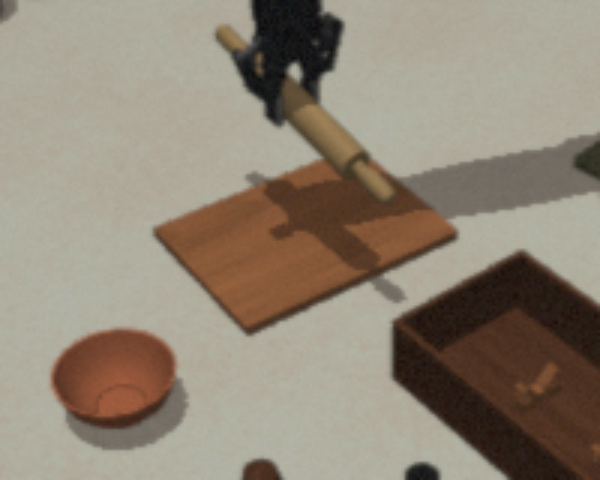

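>>> drive_tool:
  motion: "-0.003 0.002 0.06 0 30;-0.003 0.002 0.12 0 30;-0.003 0.002 0.18 0 30;-0.003 0.002 0.22 0 30;-0.003 0.002 0.24 0 30;-0.003 0.002 0.25 0 30;-0.003 0.002 0.258 0 30;-0.003 0.002 0.264 0 30;-0.003 0.002 0.27 0 30;-0.003 0.002 0.27 0 30"

```text
time_s: 10.45
eef_pos: [0.4473, -0.253, 0.2054]
tcp_rot: [2.338, 2.095, 0.001]
ft_force: [0.9, -0.5, -0.8]
gripper_width: 0.0394
finger_force: 26.3
```

>>> drive_tool:
  motion: "0 0 0.005 0 30;0 0 0.01 0 30;0 0 0.015 0 30;0 0 0.02 0 30;0 0 0.02 0 30"

```text
time_s: 10.95
eef_pos: [0.4466, -0.2525, 0.1943]
tcp_rot: [-2.339, -2.096, -0.0]
ft_force: [-0.1, -0.9, -1.9]
gripper_width: 0.039
finger_force: 26.2
```

```bash
python3 -c "
from h import *
print(monitor.sense()['eef_pos']);ridge('wrist')"
```

```text
[ 0.44656417 -0.25245839  0.19426971]
x -0.440 z 0.077; x -0.420 z 0.049; x -0.400 z 0.048; x -0.380 z 0.048; x -0.360 z 0.047; x -0.340 z 0.017;
```

```bash
python3 -c "
from h import *
im=cam('wrist')[0];im2=cam('scene')[0]
a=cv2.resize(im2[60:220,130:330],(400,320));b=cv2.resize(im,(400,320))
cv2.imwrite('pics/f.png',np.hstack([a,b])[:,:,::-1])"
```

```text
(no output)
```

View pics/f.png

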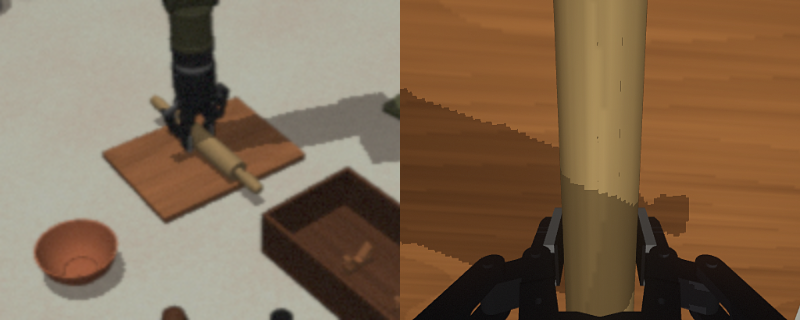

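>>> drive_tool:
  motion: "0 0 0 0 30;0 0 0 0 30;0 0 0 0 30;0 0 -0.03 0 30;0 0 -0.07 0 30;0 0 -0.11 0 30;0 0 -0.14 0 30;0 0 -0.152 0 30;0 0 -0.152 0 30;0 0 -0.152 0 30"
  newtons: 70

```text
time_s: 12.1
eef_pos: [0.4463, -0.2524, 0.2699]
tcp_rot: [-2.338, -2.096, 0.001]
ft_force: [0.4, -0.2, -3.9]
gripper_width: 0.0383
finger_force: 70.6
```

```bash
python3 -c "
from h import *
s=monitor.sense();print(s['eef_pos'],s['finger_force'],s['ft_force'])
im,d,p,W=cam('wrist');r=spotter.trace('wrist','pin')[0];q=cloud(r['pixels'],d,p,W)
for b in np.arange(-.36,0,.02):
    k=(q[:,1]>=b)&(q[:,1]<b+.02)
    if k.sum()>20: print(round(b+.01,3),np.percentile(q[k,2],97).round(4),np.median(q[k,0]).round(3))
print([x for x in spotter.pinpoint('top','pin')][:1])
im,q,v,o=pinfit('top')"
```

```text
[ 0.44625177 -0.25236542  0.26989373] 70.6344723701477 [ 0.43575644 -0.18184322 -3.89890446]
-0.29 0.1343 0.458
-0.27 0.1379 0.445
-0.25 0.1368 0.446
-0.23 0.1355 0.449
-0.21 0.1342 0.451
-0.19 0.1329 0.453
-0.17 0.1316 0.455
-0.15 0.1304 0.456
[]
top 0.6 dir deg 83.95474 lo [ 0.4480229  -0.24250676] hi [ 0.46551952 -0.07729286] n 970
```

```bash
python3 -c "
from h import *
print(hand_in())"
```

```text
the job is handed in; nothing more can be done
None
```

I drew the rolling pin out aslant from under the cover and handed the job in with the gripper holding it about 10 cm above the middle of the board. It is about 4° off level, touches nothing else, and the bottle, bowl and mill were left alone; the hand-in gave no verdict.

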